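# Flip a controller board over against the test stand

### The arm

A 6-joint arm with a two-finger parallel gripper is mounted at the origin on the work surface. World frame = base frame: x ahead of the robot, y to its left, z up, the work surface at z = 0. Lengths are in m, angles in rad, forces in N, time in s.
With the tool pointing down it reaches from about 0.375 to 0.925 m from the base axis. Payload 5.7 kg.
Tool frame: the origin (TCP) lies midway between the tips of the shut fingers; the grasp point (between the pads) lies 19 mm behind it (manip.grip_depth is the z of the grasp point in the tool frame, in m); z points along the fingers, y is the line along which they close (so a half turn about z gives the same grasp; the last joint's range is limited). The gripper opens to 88 mm and grips with 3 to 60 N. Pads are 20 mm wide; open, the fingers measure 115 mm over their backs; the gripper's body (75 mm by 178 mm) begins 61 mm behind the grasp point.
Start: joints at [-1.33, 0.359, 1.51, -0, 1.272, -0.115], TCP at [0.209, -0.562, 0.223] pointing down, gripper open.
Joint ranges: [-2.97, 2.97], [-1.01, 2.36], [0.21, 2.38], [-0.96, 4.11], [0.2, 2.71], [-2.98, 2.98]. Speed limits (rad/s): [2.39, 2.39, 3.14, 3.14, 3.14, 3.14].

### API

Orientations are given as a 3x3 rotation matrix whose columns are the frame's x, y, z axes.
In Python, from cell import manip, eyes, order gives the robot as it stands. The module is installed in compiled form; this text tells all that it offers.
- The arm moves only by the tool send_rows, never from a script. Its argument "commands" is a list of rows, each an object with "fingers": the finger opening in mm, from 0 to 87.8; "linear": the shift along the tool's x, y, z in mm, a list of three; "yaw": the turn about the tool's z in rad. In form: [{"fingers": fingers, "linear": [dx, dy, dz], "yaw": yaw}, ...]. A call has 1 to 8 rows; each row is the pose to reach, as a shift and turn from the pose commanded when the call began, along the tool's axes at that moment; what a row does not reach only later rows make up. A row lasts 1/10 s, in which the tool goes at most 50 mm and 8.59 degrees, less where a joint would pass 70% of its speed; a pose out of reach is approached as far as the arm can. A call with a gripper value outside its range is refused whole. The fingers move at their own pace and stop on an object; "squeeze" is the grip in N (left out, the last holds). Time passes only in rows, so rows that repeat a pose let the fingers close. It gives the time, the measured TCP pose, the force, the opening and the grip force at its end, in the units of the state.
- manip.sense(): the state, without advancing time (a new reading comes with each control period).
- eyes.capture(name): name is "side" or "top" or "wrist"; returns (picture, depth): 480x640x3 uint8, blue, green, red; 480x640 float32, m along the optical axis (not along the pixel's ray), 0 where there is no reading.
- eyes.camera_params(name): a dict with "intrinsics" (3x3 intrinsics, pixels), "R" (3x3) and "t" (3): a world point X has camera coordinates R X + t. Camera axes: x right, y down, z forward; pixel columns grow to the right and rows downward; lengths in m; the calibration is good to about 2 mm. A picture is of the moment at which its call begins: read the wrist's pose just before it. camera_params takes no time and is no camera call; for the wrist camera it gives the pose at the moment of the call.
- order.sign_off(): hands the job in; it is judged then, once.
The state is a dict: "time_s": time; "joint_positions": joint angles; "joint_velocities": joint speeds; "tau": joint torques, N m; "ee_pos": TCP position; "tcp_rot": TCP orientation; "force": force on the tool from outside, world axes, zero at the start; "moment": the same for the moment, N m; "grip_width": finger opening in m; "gripper_force": force on a finger pad.
Only numpy, scipy, OpenCV 4.12 (cv2) and the standard library are available. Lean on these libraries where they do the work, as an engineer would, in place of code of your own. Each camera call takes 0.05 s, during which the arm holds its last target. There are 200 camera calls.

### The job

The controller board lies component side down on the table in front of the low test stand. Without picking it up, push it with the fingertips against the stand's front edge until it tips up on edge there and flips over onto the stand, then push it on until it lies flat and wholly on the stand, component side up, with nothing sticking out over the stand's front edge. Leave the spray can, the tape roll and the screwdriver where they are.

Things in the scene. Friction and masses are not known exactly. Their poses are not given: they have to be found in the camera images.
- board: Off-white controller board: slab 80 (its x) by 100 (its y) by 6 mm, 0.08 to 0.17 kg. Two grey terminal strips 5 mm high (12 by 76 mm, one at x = -25 mm, one flush with the x = +40 mm edge) carry it at the start, component side down: slab 5 to 11 mm above the table. Origin: middle of the footprint, at the strips' undersides. z points to the bare side (up at first, down once turned over); x to the edge towards the stand.
- board_far (a point): Middle of the board's far 100 mm edge (towards the stand at the start), half-way through the slab, 8 mm above the table. Once the board is flipped onto the stand this edge is the one nearest the robot, 3 mm above the stand's top.
- board_near (a point): Middle of the board's near 100 mm edge (towards the robot at the start), half-way through the slab, 8 mm above the table. With the board home against the stand, fingertips pressed on this edge with 5 to 10 N hold it by friction well enough to raise it slowly (about 30 mm/s) in an arc about the far edge.
- stand: Low test stand fixed to the table: aluminium slab with a black mat on top, 160 mm (its x) by 260 mm (its y) by 18 mm high. Origin: centre of its underside, on the table. Its x axis points away from the robot; its front face, the wall to push against, is upright at x = -80 mm in this frame.
- stand_edge (a point): Middle of the stand's front top edge, 18 mm above the table; the front face runs 130 mm either way along the stand's y.
- spray: White spray can, 52 mm diameter, 150 mm tall, standing loose beside the stand; origin at the middle of its underside. Leave alone.
- tape: Tape roll, ring 72 mm outside diameter, 24 mm high, lying loose; origin at the middle of its underside. Leave alone.
- driver: Screwdriver with a yellow handle, 170 mm long, lying loose along its x; origin on its underside. Leave alone.
- board_far_l (a point): Left end (board y = +50 mm) of the far edge: a corner of the board.
- board_far_r (a point): Right end (board y = -50 mm) of the far edge: a corner of the board.
Things that resemble listed ones, but are neither listed nor needed, are in the scene too. Leave any black look-alike of the board alone.

How it is judged:
By the outcome, as a careful person would: the job done as asked, in the order asked, and still so for the second after the job is handed in, with the robot touching nothing.
It also fails if it takes over 64 s, if anything falls off the work surface, if the arm or the gripper's body presses on something with over 40 N, if the wrist force passes 120 N, or if a joint passes its speed limit or range.

## Working session

There is one attempt and no reset: what is moved stays moved. The work goes in short steps, Python scripts to look and compute and a tool call to move; the robot and the scene stay as the last step left them, time stands still between calls to the robot, and variables do not carry over. Pictures are saved under pics/ and viewed, at most 10 in all, crops included, and the job is handed in when it is done.

Besides the shell and the picture viewer there is one more tool, called after "Emit:" as a command line: name --argument value ..., lists and objects as JSON in quotes. send_rows: Moves the arm, as the interface text tells. Its arguments: {"type":"object","properties":{"commands":{"type":"array"},"squeeze":{"type":"number"}},"required":["commands"]}

```bash
mkdir -p pics; ls; python3 - <<'E'
from cell import manip, eyes
import cv2,numpy as np
s=manip.sense()
for k,v in s.items(): print(k,np.round(v,3).tolist())
for n in("top","side"):
    p,d=eyes.capture(n); cv2.imwrite(f"pics/{n}0.png",p); np.save(f"pics/{n}0d.npy",d)
    c=eyes.camera_params(n); print(n,{k:np.round(v,3).tolist() for k,v in c.items()})
E
```

```text
pics
time_s 0.0
joint_positions [-1.33, 0.359, 1.511, 0.0, 1.272, -0.115]
joint_velocities [0.001, 0.0, 0.002, -0.001, -0.001, -0.002]
tau [0.001, -51.537, -27.073, 0.068, 0.034, -0.0]
ee_pos [0.209, -0.562, 0.222]
tcp_rot [[0.937, 0.348, -0.0], [0.348, -0.937, 0.002], [0.0, -0.002, -1.0]]
force [-0.19, 0.927, -0.622]
moment [0.023, -0.021, 0.009]
gripper_force 0.0
grip_width 0.088
top {'intrinsics': [[465.347, 0.0, 324.204], [0.0, 465.347, 232.98], [0.0, 0.0, 1.0]], 'R': [[-0.017, -1.0, 0.005], [-0.989, 0.016, -0.149], [0.149, -0.008, -0.989]], 't': [0.047, 0.587, 0.872]}
side {'intrinsics': [[484.104, 0.0, 315.68], [0.0, 484.104, 244.61], [0.0, 0.0, 1.0]], 'R': [[0.994, -0.108, -0.02], [-0.079, -0.574, -0.815], [0.076, 0.812, -0.579]], 't': [-0.575, 0.136, 0.921]}
```

View pics/top0.png

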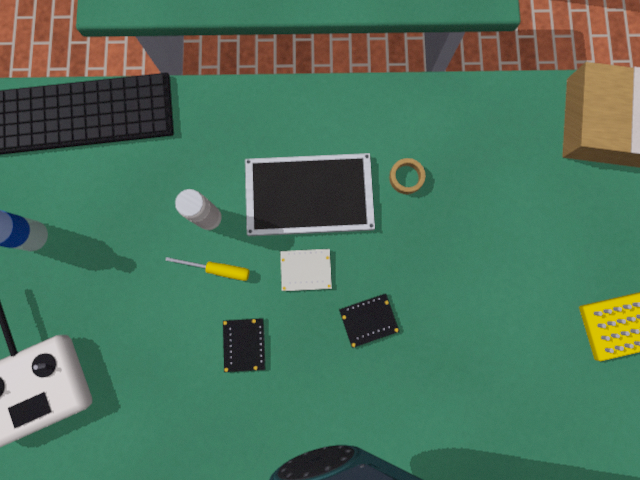

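View pics/side0.png

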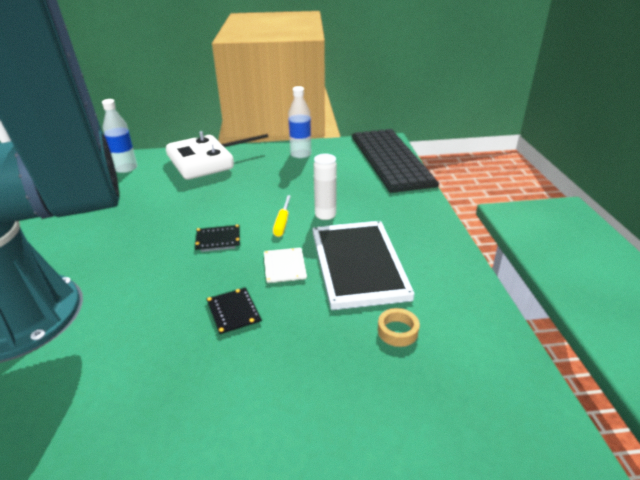

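The top view shows the white board at (306,270) and the stand at (310,194), front edge at row ~232. The spray can is at (200,210), the tape at (408,176) and the driver at (210,268). Next I'll measure the board and stand.

```bash
cat > h.py <<'E'
import cv2,numpy as np
from cell import manip,eyes
def cast(c,uv,z):
    uv=np.atleast_2d(np.asarray(uv,float)); K,R,t=np.array(c["intrinsics"]),np.array(c["R"]),np.array(c["t"])
    d=np.c_[uv,np.ones(len(uv))]@np.linalg.inv(K).T@R; o=-R.T@t
    return o+d*((z-o[2])/d[:,2])[:,None]
def quad(m,lo,hi,near=None):
    cs=[c for c in cv2.findContours(m,cv2.RETR_EXTERNAL,cv2.CHAIN_APPROX_NONE)[0] if lo<cv2.contourArea(c)<hi]
    return cs
def light(p,s=70,v=140):
    h=cv2.cvtColor(p,cv2.COLOR_BGR2HSV); return ((h[...,1]<s)&(h[...,2]>v)).astype(np.uint8)*255
E
python3 - <<'E'
from h import *
p=cv2.imread("pics/top0.png"); c=eyes.camera_params("top")
for k in quad(light(p),800,20000):
    r=cv2.minAreaRect(k); b=cv2.boxPoints(r); 
    if not(240<r[0][0]<380 and 150<r[0][1]<300): continue
    z=.018 if cv2.contourArea(k)>5000 else .011
    w=cast(c,b,z); print(r,"\n",w.round(4).tolist(),"sides",np.linalg.norm(np.diff(w,axis=0),axis=1).round(4),"ctr",w.mean(0).round(4))
# other things
print(cast(c,[(190,202)],.15), cast(c,[(408,176)],.024),cast(c,[(210,268),(248,272),(166,260)],.01))
E
```

```text
((305.1434020996094, 269.36785888671875), (40.399532318115234, 50.28718185424805), 87.1375961303711) 
 [[0.5581, 0.1295, 0.011], [0.5615, 0.0276, 0.011], [0.4801, 0.0251, 0.011], [0.4768, 0.1257, 0.011]] sides [0.1019 0.0815 0.1006] ctr [0.5191 0.077  0.011 ]
((308.7038269042969, 193.51388549804688), (76.54095458984375, 127.68791198730469), 87.31622314453125) 
 [[0.7506, 0.2027, 0.018], [0.7594, -0.0622, 0.018], [0.5983, -0.0643, 0.018], [0.5903, 0.1941, 0.018]] sides [0.265  0.1611 0.2585] ctr [0.6747 0.0676 0.018 ]
[[0.6302208  0.27262445 0.15      ]] [[ 0.70577296 -0.13642     0.024     ]] [[0.52493075 0.2687852  0.01      ]
 [0.51558425 0.19219451 0.01      ]
 [0.54259204 0.35785758 0.01      ]]
```

Emit:
send_rows --commands '[{"fingers": 30,"linear": [288,-226,0],"yaw": 0.324},{"fingers": 30,"linear": [288,-226,0],"yaw": 0.324},{"fingers": 30,"linear": [288,-226,0],"yaw": 0.324},{"fingers": 30,"linear": [288,-226,0],"yaw": 0.324},{"fingers": 30,"linear": [288,-226,0],"yaw": 0.324},{"fingers": 30,"linear": [288,-226,0],"yaw": 0.324},{"fingers": 30,"linear": [288,-226,0],"yaw": 0.324},{"fingers": 30,"linear": [288,-226,0],"yaw": 0.324}]'

```text
time_s: 0.9
ee_pos: [0.4012, -0.2461, 0.2224]
tcp_rot: [[0.999, 0.035, -0.0], [0.035, -0.999, 0.002], [-0.0, -0.002, -1.0]]
force: [-0.5, 0.5, 0.8]
grip_width: 0.0307
gripper_force: 0.0
```

Emit:
send_rows --commands '[{"fingers": 30,"linear": [50,-322,0],"yaw": 0},{"fingers": 30,"linear": [50,-322,0],"yaw": 0},{"fingers": 30,"linear": [50,-322,0],"yaw": 0},{"fingers": 30,"linear": [50,-322,0],"yaw": 0},{"fingers": 30,"linear": [50,-322,0],"yaw": 0},{"fingers": 30,"linear": [50,-322,0],"yaw": 0},{"fingers": 30,"linear": [50,-322,0],"yaw": 0},{"fingers": 30,"linear": [50,-322,0],"yaw": 0}]'

```text
time_s: 1.7
ee_pos: [0.4398, 0.0761, 0.2225]
tcp_rot: [[0.999, 0.036, -0.0], [0.036, -0.999, 0.001], [-0.0, -0.001, -1.0]]
force: [0.3, -0.8, -0.8]
grip_width: 0.0297
gripper_force: 0.0
```

```bash
python3 - <<'E'
from h import *
s=manip.sense(); c=eyes.camera_params("wrist"); p,d=eyes.capture("wrist"); cv2.imwrite("pics/w1.png",p)
print(s["ee_pos"],c["R"].round(3).tolist(),(-c["R"].T@c["t"]).round(3))
for k in quad(light(p),1500,300000):
    r=cv2.minAreaRect(k);b=cv2.boxPoints(r)
    for z in(.011,.018):
        w=cast(c,b,z);print(z,b.round(0).tolist(),w.round(4).tolist(),np.linalg.norm(np.diff(w,axis=0),axis=1).round(4))
E
```

```text
[0.43978461 0.07609305 0.22248631] [[0.035, -0.999, -0.001], [-0.962, -0.034, 0.269], [-0.269, -0.008, -0.963]] [0.513 0.08  0.384]
0.011 [[260.0, 64.0], [383.0, 64.0], [383.0, 164.0], [260.0, 164.0]] [[0.5575, 0.1294, 0.011], [0.561, 0.0296, 0.011], [0.481, 0.0235, 0.011], [0.4772, 0.1296, 0.011]] [0.0999 0.0803 0.1062]
0.018 [[260.0, 64.0], [383.0, 64.0], [383.0, 164.0], [260.0, 164.0]] [[0.5567, 0.1285, 0.018], [0.5601, 0.0305, 0.018], [0.4816, 0.0246, 0.018], [0.4779, 0.1287, 0.018]] [0.0981 0.0788 0.1042]
0.011 [[173.0, 0.0], [508.0, 0.0], [508.0, 14.0], [173.0, 14.0]] [[0.6018, 0.1975, 0.011], [0.6109, -0.0647, 0.011], [0.6011, -0.0662, 0.011], [0.5918, 0.198, 0.011]] [0.2623 0.01   0.2644]
0.018 [[173.0, 0.0], [508.0, 0.0], [508.0, 14.0], [173.0, 14.0]] [[0.6001, 0.1953, 0.018], [0.6091, -0.062, 0.018], [0.5994, -0.0635, 0.018], [0.5904, 0.1958, 0.018]] [0.2574 0.0098 0.2594]
```

View pics/w1.png

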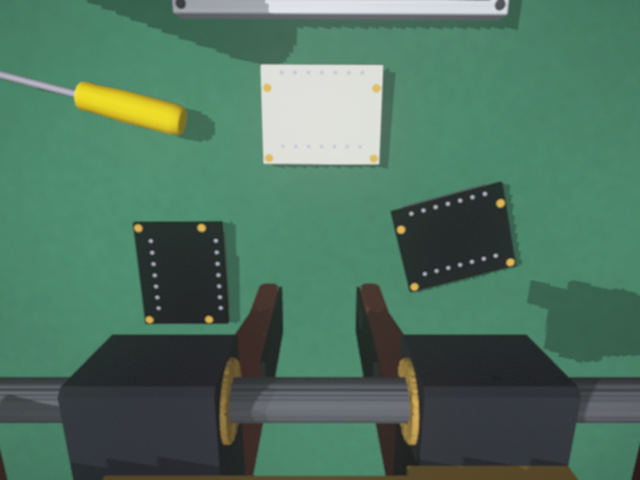

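Both views agree: near edge at x≈0.479, stand face at x≈0.594, everything yawed ≈0.035, and the tool is aligned to that. The fingers clear both black boards, at (180,272) and (455,235). Descending behind the board.

Emit:
send_rows --commands '[{"fingers": 30,"linear": [0,-1,50],"yaw": 0},{"fingers": 30,"linear": [0,-1,100],"yaw": 0},{"fingers": 30,"linear": [0,-1,150],"yaw": 0},{"fingers": 30,"linear": [0,-1,190],"yaw": 0},{"fingers": 30,"linear": [0,-1,212],"yaw": 0},{"fingers": 30,"linear": [0,-1,218],"yaw": 0},{"fingers": 30,"linear": [5,-1,218],"yaw": 0},{"fingers": 30,"linear": [15,-1,218],"yaw": 0}]'

```text
time_s: 2.55
ee_pos: [0.4555, 0.0741, 0.0056]
tcp_rot: [[1.0, 0.031, 0.001], [0.031, -1.0, -0.0], [0.001, 0.0, -1.0]]
force: [1.1, 0.0, -0.0]
grip_width: 0.0296
gripper_force: 0.0
```

Emit:
send_rows --commands '[{"fingers": 30,"linear": [5,-2,1],"yaw": 0},{"fingers": 30,"linear": [10,-2,1],"yaw": 0},{"fingers": 30,"linear": [15,-2,1],"yaw": 0},{"fingers": 30,"linear": [20,-2,1],"yaw": 0},{"fingers": 30,"linear": [25,-2,1],"yaw": 0},{"fingers": 30,"linear": [30,-2,1],"yaw": 0},{"fingers": 30,"linear": [35,-2,1],"yaw": 0},{"fingers": 30,"linear": [40,-2,1],"yaw": 0}]'

```text
time_s: 3.35
ee_pos: [0.4951, 0.078, 0.0036]
tcp_rot: [[0.999, 0.032, -0.0], [0.032, -0.999, 0.0], [-0.0, -0.0, -1.0]]
force: [-0.7, -0.7, 0.6]
grip_width: 0.0301
gripper_force: 0.6
```

Emit:
send_rows --commands '[{"fingers": 30,"linear": [2,0,0],"yaw": 0},{"fingers": 30,"linear": [4,0,0],"yaw": 0},{"fingers": 30,"linear": [4,0,0],"yaw": 0},{"fingers": 30,"linear": [4,0,0],"yaw": 0}]'

```text
time_s: 3.75
ee_pos: [0.4991, 0.0781, 0.0037]
tcp_rot: [[0.999, 0.032, 0.0], [0.032, -0.999, 0.0], [0.0, -0.0, -1.0]]
force: [-0.4, 0.2, -0.4]
grip_width: 0.0297
gripper_force: 0.0
```

```bash
python3 - <<'E'
from h import *
s=manip.sense(); print(s["ee_pos"],s["force"]);c=eyes.camera_params("wrist"); p,d=eyes.capture("wrist"); cv2.imwrite("pics/w2.png",p)
for k in quad(light(p),1500,300000):
    r=cv2.minAreaRect(k);b=cv2.boxPoints(r); w=cast(c,b,.011);print(b.round(0).tolist(),w.round(4).tolist())
E
```

```text
[0.49906034 0.07808174 0.00369858] [-0.42298437  0.17066784 -0.41514748]
[[183.0, 288.0], [183.0, 70.0], [468.0, 70.0], [468.0, 288.0]] [[0.5092, 0.1321, 0.011], [0.588, 0.1278, 0.011], [0.591, 0.0316, 0.011], [0.5126, 0.0218, 0.011]]
[[183.0, 15.0], [639.0, 15.0], [639.0, 46.0], [183.0, 46.0]] [[0.6048, 0.1269, 0.011], [0.6094, -0.0221, 0.011], [0.6002, -0.0243, 0.011], [0.5955, 0.1274, 0.011]]
```

View pics/w2.png

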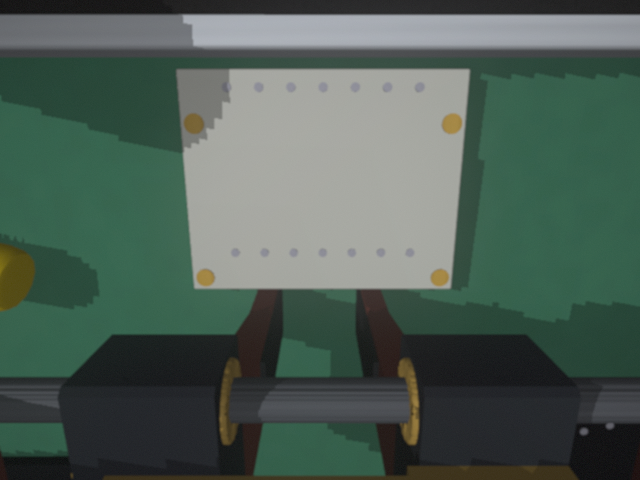

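The picture shows the board square (rows 70–288) and about 4–5 mm short of the stand face. I'll close that gap and press.

Emit:
send_rows --commands '[{"fingers": 30,"linear": [1,0,0],"yaw": 0},{"fingers": 30,"linear": [2,0,0],"yaw": 0},{"fingers": 30,"linear": [3,0,0],"yaw": 0},{"fingers": 30,"linear": [4,0,0],"yaw": 0},{"fingers": 30,"linear": [4,0,0],"yaw": 0}]'

```text
time_s: 4.3
ee_pos: [0.5032, 0.0782, 0.0037]
tcp_rot: [[0.999, 0.032, 0.0], [0.032, -0.999, 0.0], [0.0, -0.0, -1.0]]
force: [0.2, 0.2, 0.4]
grip_width: 0.03
gripper_force: 0.1
```

Emit:
send_rows --commands '[{"fingers": 30,"linear": [0.5,0,0],"yaw": 0},{"fingers": 30,"linear": [1,0,0],"yaw": 0},{"fingers": 30,"linear": [1,0,0],"yaw": 0}]'

```text
time_s: 4.6
ee_pos: [0.5039, 0.0783, 0.0036]
tcp_rot: [[0.999, 0.032, 0.0], [0.032, -0.999, 0.0], [0.0, -0.0, -1.0]]
force: [-0.7, -0.4, -0.3]
grip_width: 0.03
gripper_force: 0.2
```

Emit:
send_rows --commands '[{"fingers": 30,"linear": [0.5,0,0],"yaw": 0},{"fingers": 30,"linear": [1,0,0],"yaw": 0},{"fingers": 30,"linear": [1,0,0],"yaw": 0}]'

```text
time_s: 4.9
ee_pos: [0.5041, 0.0783, 0.0036]
tcp_rot: [[0.999, 0.032, -0.001], [0.032, -0.999, 0.0], [-0.001, -0.0, -1.0]]
force: [-2.5, -0.2, 1.2]
grip_width: 0.0301
gripper_force: 1.5
```

Emit:
send_rows --commands '[{"fingers": 30,"linear": [0.5,0,0],"yaw": 0},{"fingers": 30,"linear": [1,0,0],"yaw": 0},{"fingers": 30,"linear": [1,0,0],"yaw": 0}]'

```text
time_s: 5.2
ee_pos: [0.5042, 0.0783, 0.0035]
tcp_rot: [[0.999, 0.032, -0.003], [0.032, -0.999, 0.0], [-0.003, -0.0, -1.0]]
force: [-5.5, -1.5, 5.2]
grip_width: 0.0304
gripper_force: 2.7
```

Contact with the stand at TCP x≈0.504, stiffness ≈3.5 N/mm. The tip is only 1.4 mm below the slab's underside, so I'll ease off, lower it 2 mm and press again.

Emit:
send_rows --commands '[{"fingers": 30,"linear": [-2.5,0,0],"yaw": 0},{"fingers": 30,"linear": [-2.5,0,1],"yaw": 0},{"fingers": 30,"linear": [-2.5,0,2],"yaw": 0},{"fingers": 30,"linear": [-1,0,2],"yaw": 0},{"fingers": 30,"linear": [0,0,2],"yaw": 0},{"fingers": 30,"linear": [0.7,0,2],"yaw": 0},{"fingers": 30,"linear": [0.7,0,2],"yaw": 0}]'

```text
time_s: 5.9
ee_pos: [0.5041, 0.0783, 0.0013]
tcp_rot: [[0.999, 0.032, -0.004], [0.032, -0.999, -0.0], [-0.004, -0.0, -1.0]]
force: [-5.9, -0.4, 5.0]
grip_width: 0.0301
gripper_force: 3.1
```

```bash
python3 - <<'E'
import numpy as np
p0=2.5
def pos(t):
    c,s=np.cos(t),np.sin(t); p=p0 if t<.6 else max(1.2,p0-2*(t-.6))
    return np.array([80*(1-c)-6*s+p*c-p0, 80*s+5*c-5-p*s])
th=np.arange(0,49)*.0375
for k in range(0,48,8):
    print(round(th[k+8],2),[(pos(th[k+i+1])-pos(th[k])).round(1).tolist() for i in range(8)])
E
```

```text
0.3 [[-0.2, 2.9], [-0.2, 5.8], [-0.2, 8.7], [-0.0, 11.5], [0.2, 14.4], [0.6, 17.2], [1.1, 19.9], [1.7, 22.7]]
0.6 [[0.7, 2.7], [1.5, 5.4], [2.4, 8.0], [3.4, 10.5], [4.5, 13.0], [5.7, 15.5], [7.1, 17.9], [8.5, 20.2]]
0.9 [[1.4, 2.3], [3.0, 4.5], [4.6, 6.7], [6.3, 8.8], [8.1, 10.8], [10.1, 12.8], [12.0, 14.6], [14.1, 16.4]]
1.2 [[2.1, 1.7], [4.4, 3.3], [6.7, 4.8], [9.0, 6.2], [11.5, 7.5], [14.0, 8.7], [16.5, 9.9], [19.1, 10.9]]
1.5 [[2.7, 0.9], [5.4, 1.7], [8.2, 2.3], [11.0, 2.8], [13.8, 3.2], [16.7, 3.5], [19.6, 3.7], [22.6, 3.8]]
1.8 [[2.9, -0.0], [5.9, -0.2], [8.8, -0.4], [11.8, -0.8], [14.8, -1.3], [17.7, -1.9], [20.7, -2.6], [23.6, -3.4]]
```

Emit:
send_rows --commands '[{"fingers": 30,"linear": [0.3,0,-2.5],"yaw": 0},{"fingers": 30,"linear": [0.3,0,-5.5],"yaw": 0},{"fingers": 30,"linear": [0.3,0,-8.5],"yaw": 0}]'

```text
time_s: 6.2
ee_pos: [0.5042, 0.0783, 0.0095]
tcp_rot: [[0.999, 0.032, -0.005], [0.032, -0.999, -0.0], [-0.005, -0.0, -1.0]]
force: [-3.5, -0.6, -0.8]
grip_width: 0.0301
gripper_force: 2.5
```

```bash
cat >> h.py <<'E'
def tilt(name="wrist"):
    c=eyes.camera_params(name); s=manip.sense(); p,d=eyes.capture(name); m=light(p)>0
    v,u=np.nonzero(m&(d>0)); K=np.array(c["intrinsics"]); z=d[v,u]
    X=np.c_[(u-K[0,2])/K[0,0]*z,(v-K[1,2])/K[1,1]*z,z]; W=(X-c["t"])@c["R"]
    print("tcp",s["ee_pos"].round(4),"F",s["force"].round(1))
    ok=(W[:,1]>.04)&(W[:,1]<.115)&(W[:,0]<.70)&(W[:,0]>.42)&(W[:,2]<.12); W=W[ok]
    for a in np.arange(.45,.70,.01):
        q=W[(W[:,0]>=a)&(W[:,0]<a+.01)]
        if len(q)>30: print(round(a+.005,3),len(q),(np.percentile(q[:,2],[5,50,95])*1000).round(1))
    return p
E
python3 -c "
from h import *
tilt()"
```

```text
tcp [0.5042 0.0783 0.0095] F [-3.5 -0.6 -0.8]
0.515 2106 [17.5 18.5 19.5]
0.525 5098 [16.7 17.8 18.9]
0.535 5275 [15.7 16.8 18. ]
0.545 5458 [14.6 15.7 16.9]
0.555 5635 [13.6 14.7 15.9]
0.565 5830 [12.6 13.7 14.9]
0.575 6018 [11.5 12.7 13.9]
0.585 6122 [10.5 11.7 12.9]
0.595 5103 [10.3 17.  18.6]
0.605 3846 [16.5 17.6 18.8]
```

No slip: the board is tilting, θ≈0.1 rad. Continuing the arc.

Emit:
send_rows --commands '[{"fingers": 30,"linear": [0.5,0,-2.8],"yaw": 0},{"fingers": 30,"linear": [0.9,0,-5.7],"yaw": 0},{"fingers": 30,"linear": [1.3,0,-8.5],"yaw": 0},{"fingers": 30,"linear": [1.8,0,-11.2],"yaw": 0},{"fingers": 30,"linear": [2.4,0,-14],"yaw": 0}]'

```text
time_s: 6.75
ee_pos: [0.5061, 0.0784, 0.0235]
tcp_rot: [[0.999, 0.032, -0.006], [0.032, -0.999, -0.0], [-0.006, -0.0, -1.0]]
force: [-6.7, -0.6, 0.7]
grip_width: 0.0304
gripper_force: 3.1
```

Emit:
send_rows --commands '[{"fingers": 30,"linear": [0.7,0,-2.7],"yaw": 0},{"fingers": 30,"linear": [1.5,0,-5.4],"yaw": 0},{"fingers": 30,"linear": [2.4,0,-8],"yaw": 0},{"fingers": 30,"linear": [3.4,0,-10.5],"yaw": 0}]'

```text
time_s: 7.15
ee_pos: [0.5092, 0.0785, 0.034]
tcp_rot: [[0.999, 0.032, -0.006], [0.032, -0.999, -0.0], [-0.006, -0.0, -1.0]]
force: [-6.6, -1.4, 2.2]
grip_width: 0.03
gripper_force: 3.6
```

```bash
python3 -c "
from h import *
tilt()"
```

```text
tcp [0.5092 0.0785 0.034 ] F [-6.6 -1.4  2.2]
0.525 4274 [39.1 41.2 43. ]
0.535 5424 [34.9 37.3 39.6]
0.545 5275 [30.5 32.8 35.2]
0.555 5131 [26.  28.4 30.8]
0.565 5006 [21.6 24.  26.3]
0.575 4864 [17.2 19.5 21.9]
0.585 4747 [12.8 15.1 17.5]
0.595 3766 [11.2 16.9 18.5]
0.605 2790 [16.5 17.6 18.8]
```

Emit:
send_rows --commands '[{"fingers": 30,"linear": [1.1,0,-2.5],"yaw": 0},{"fingers": 30,"linear": [2.3,0,-5],"yaw": 0},{"fingers": 30,"linear": [3.7,0,-7.4],"yaw": 0},{"fingers": 30,"linear": [5.1,0,-9.7],"yaw": 0}]'

```text
time_s: 7.6
ee_pos: [0.5136, 0.0786, 0.0436]
tcp_rot: [[0.999, 0.032, -0.008], [0.032, -0.999, -0.0], [-0.008, -0.0, -1.0]]
force: [-9.4, -0.1, 4.1]
grip_width: 0.0295
gripper_force: 4.4
```

Emit:
send_rows --commands '[{"fingers": 30,"linear": [1.4,0,-2.3],"yaw": 0},{"fingers": 30,"linear": [3.0,0,-4.5],"yaw": 0},{"fingers": 30,"linear": [4.6,0,-6.7],"yaw": 0},{"fingers": 30,"linear": [6.3,0,-8.8],"yaw": 0}]'

```text
time_s: 8.0
ee_pos: [0.5202, 0.0788, 0.0526]
tcp_rot: [[0.999, 0.032, -0.007], [0.032, -0.999, -0.0], [-0.007, -0.0, -1.0]]
force: [-7.3, -0.6, 6.8]
grip_width: 0.0301
gripper_force: 4.3
```

```bash
python3 -c "
from h import *
tilt()"
```

```text
tcp [0.5202 0.0788 0.0526] F [-7.3 -0.6  6.8]
0.535 3605 [54.9 57.7 59.9]
0.545 5680 [46.8 51.1 55.2]
0.555 5157 [38.3 42.5 46.6]
0.565 4713 [29.8 34.  38. ]
0.575 4310 [21.2 25.4 29.4]
0.585 3933 [12.6 16.8 20.9]
0.595 2857 [ 9.9 17.  18.6]
0.605 2173 [16.5 17.6 18.8]
```

Emit:
send_rows --commands '[{"fingers": 30,"linear": [1.8,0,-2.0],"yaw": 0},{"fingers": 30,"linear": [3.7,0,-4],"yaw": 0},{"fingers": 30,"linear": [5.7,0,-5.8],"yaw": 0},{"fingers": 30,"linear": [7.8,0,-7.6],"yaw": 0}]'

```text
time_s: 8.45
ee_pos: [0.5324, 0.0792, 0.061]
tcp_rot: [[0.999, 0.032, 0.001], [0.032, -0.999, 0.0], [0.001, -0.0, -1.0]]
force: [-1.5, -0.5, 1.6]
grip_width: 0.0302
gripper_force: 0.6
```

Emit:
send_rows --commands '[{"fingers": 30,"linear": [2.1,0,-1.7],"yaw": 0},{"fingers": 30,"linear": [4.4,0,-3.3],"yaw": 0},{"fingers": 30,"linear": [6.7,0,-4.8],"yaw": 0},{"fingers": 30,"linear": [9,0,-6.2],"yaw": 0}]'

```text
time_s: 8.85
ee_pos: [0.5415, 0.0794, 0.0671]
tcp_rot: [[0.999, 0.032, 0.001], [0.032, -0.999, 0.0], [0.001, -0.0, -1.0]]
force: [-0.7, -0.4, -0.2]
grip_width: 0.03
gripper_force: 0.1
```

```bash
python3 -c "
from h import *
tilt(); p,_=eyes.capture('side'); cv2.imwrite('pics/s3.png',cv2.resize(p[180:360,200:440],None,fx=3,fy=3))"
```

```text
tcp [0.5415 0.0794 0.0671] F [-0.7 -0.4 -0.2]
0.525 82 [-1.3 -0.2  0.6]
0.555 3657 [70.7 73.9 75.5]
0.565 6740 [53.1 62.6 70.9]
0.575 5201 [34.2 43.5 52. ]
0.585 4118 [15.2 24.6 33. ]
0.595 2691 [ 7.5 16.8 18.5]
0.605 1737 [16.6 17.7 18.8]
```

View pics/s3.png

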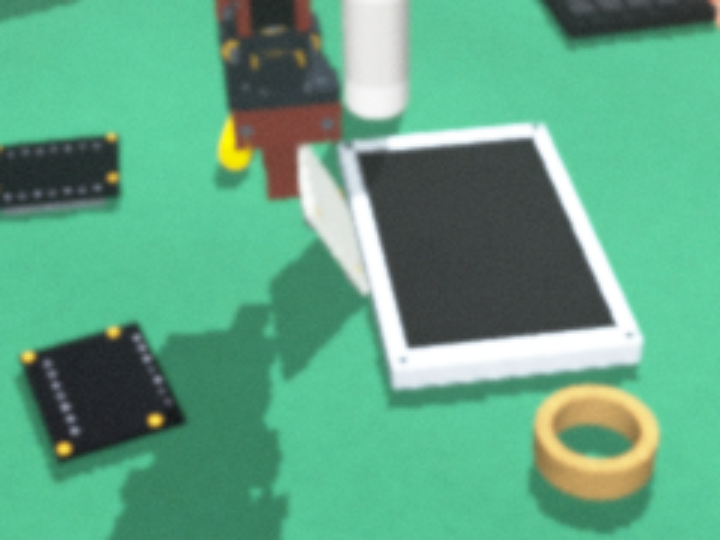

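The board leans steeply (θ≈1.09) against the stand edge at (345,150)–(370,290), with the fingers just behind its upper edge. Continuing.

Emit:
send_rows --commands '[{"fingers": 30,"linear": [2.5,0,-1.5],"yaw": 0},{"fingers": 30,"linear": [5,0,-3],"yaw": 0},{"fingers": 30,"linear": [7.5,0,-4.2],"yaw": 0},{"fingers": 30,"linear": [10.1,0,-5.4],"yaw": 0}]'

```text
time_s: 9.35
ee_pos: [0.5512, 0.0798, 0.0725]
tcp_rot: [[0.999, 0.032, 0.0], [0.032, -0.999, 0.0], [0.0, -0.0, -1.0]]
force: [0.2, 0.4, 0.1]
grip_width: 0.0299
gripper_force: 0.1
```

Emit:
send_rows --commands '[{"fingers": 30,"linear": [2.7,0,-0.9],"yaw": 0},{"fingers": 30,"linear": [5.4,0,-1.7],"yaw": 0},{"fingers": 30,"linear": [8.2,0,-2.3],"yaw": 0},{"fingers": 30,"linear": [11,0,-2.8],"yaw": 0}]'

```text
time_s: 9.75
ee_pos: [0.5622, 0.0801, 0.0752]
tcp_rot: [[0.999, 0.032, 0.0], [0.032, -0.999, 0.0], [0.0, -0.0, -1.0]]
force: [1.2, 0.2, 0.6]
grip_width: 0.0299
gripper_force: 0.0
```

```bash
python3 -c "
from h import *
tilt()"
```

```text
tcp [0.5622 0.0801 0.0752] F [1.2 0.2 0.6]
0.545 92 [-1.3 -0.3  0.7]
0.575 3439 [73.9 79.3 80.6]
0.585 8484 [30.1 55.6 75.4]
0.595 3099 [12.3 17.8 27.7]
0.605 1588 [16.6 17.7 18.8]
```

Emit:
send_rows --commands '[{"fingers": 30,"linear": [3,0,0.5],"yaw": 0},{"fingers": 30,"linear": [6,0,1],"yaw": 0},{"fingers": 30,"linear": [9,0,1],"yaw": 0},{"fingers": 30,"linear": [12,0,1],"yaw": 0},{"fingers": 30,"linear": [15,0,1],"yaw": 0},{"fingers": 30,"linear": [18,0,1],"yaw": 0}]'

```text
time_s: 10.4
ee_pos: [0.5801, 0.0807, 0.0742]
tcp_rot: [[0.999, 0.032, -0.0], [0.032, -0.999, 0.0], [-0.0, -0.0, -1.0]]
force: [0.7, 0.7, 0.6]
grip_width: 0.0297
gripper_force: 0.1
```

```bash
python3 -c "
from h import *
tilt()"
```

```text
tcp [0.5801 0.0807 0.0742] F [0.7 0.7 0.6]
0.555 47 [-1.3 -0.3  0.4]
0.585 351 [70.1 70.9 72. ]
0.595 4251 [16.8 79.3 80.6]
0.605 1460 [16.6 17.7 18.8]
```

Board is vertical. Now tipping it over the stand edge, slowly.

Emit:
send_rows --commands '[{"fingers": 30,"linear": [2.5,0,0],"yaw": 0},{"fingers": 30,"linear": [5,0,0.3],"yaw": 0},{"fingers": 30,"linear": [7.5,0,0.6],"yaw": 0},{"fingers": 30,"linear": [10,0,1],"yaw": 0},{"fingers": 30,"linear": [12.5,0,1.5],"yaw": 0},{"fingers": 30,"linear": [15,0,2],"yaw": 0}]'

```text
time_s: 11.05
ee_pos: [0.5951, 0.0812, 0.0721]
tcp_rot: [[0.999, 0.032, 0.0], [0.032, -0.999, 0.0], [0.0, -0.0, -1.0]]
force: [0.2, -0.4, -1.0]
grip_width: 0.0297
gripper_force: 0.0
```

```bash
python3 -c "
from h import *
tilt()"
```

```text
tcp [0.5951 0.0812 0.0721] F [ 0.2 -0.4 -1. ]
0.585 61 [-1.4 -0.5  0.4]
0.595 1168 [ 6.9 17.6 19.4]
0.605 3285 [17.  69.3 77.8]
0.615 1989 [75.1 76.5 77.7]
```

Emit:
send_rows --commands '[{"fingers": 30,"linear": [2.5,0,0.5],"yaw": 0},{"fingers": 30,"linear": [5,0,1],"yaw": 0},{"fingers": 30,"linear": [7.5,0,1.6],"yaw": 0},{"fingers": 30,"linear": [10,0,2.4],"yaw": 0},{"fingers": 30,"linear": [12,0,3],"yaw": 0}]'

```text
time_s: 11.6
ee_pos: [0.6071, 0.0815, 0.0691]
tcp_rot: [[0.999, 0.032, 0.0], [0.032, -0.999, 0.0], [0.0, -0.0, -1.0]]
force: [-0.9, 0.4, -0.0]
grip_width: 0.0302
gripper_force: 0.0
```

```bash
python3 -c "
from h import *
p=tilt(); cv2.imwrite('pics/w4.png',p)"
```

```text
tcp [0.6071 0.0815 0.0691] F [-0.9  0.4 -0. ]
0.565 1073 [27.8 28.9 29.9]
0.575 1229 [22.8 24.1 29.5]
0.585 1290 [22.7 23.7 24.7]
0.595 796 [22.7 23.7 24.9]
0.605 1163 [22.7 23.8 27.3]
0.615 2394 [22.7 23.7 25. ]
0.625 2728 [26.9 28.8 29.9]
0.635 3036 [22.7 24.  29.3]
0.645 754 [21.4 23.5 24.7]
```

View pics/w4.png

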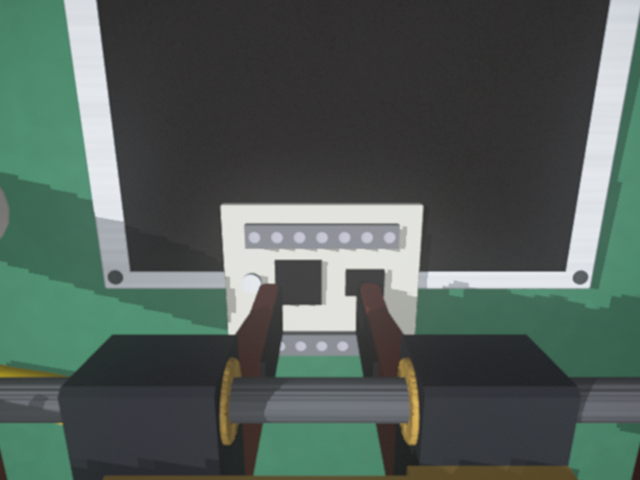

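The board has flipped: component side up, flat (slab top 24 mm), rows 205–355, sticking out about 28 mm over the front edge. I'll retreat, lower behind it and push it on.

Emit:
send_rows --commands '[{"fingers": 30,"linear": [0,0,-10],"yaw": 0},{"fingers": 30,"linear": [-35,0,-10],"yaw": 0},{"fingers": 30,"linear": [-77,0,-10],"yaw": 0},{"fingers": 30,"linear": [-77,0,-10],"yaw": 0},{"fingers": 30,"linear": [-77,0,20],"yaw": 0},{"fingers": 30,"linear": [-77,0,40],"yaw": 0},{"fingers": 30,"linear": [-77,0,46.5],"yaw": 0},{"fingers": 30,"linear": [-77,0,46.5],"yaw": 0}]'

```text
time_s: 12.45
ee_pos: [0.5298, 0.0791, 0.0224]
tcp_rot: [[0.999, 0.032, -0.001], [0.032, -0.999, 0.0], [-0.001, -0.0, -1.0]]
force: [-0.3, -0.0, 0.2]
grip_width: 0.0297
gripper_force: 0.0
```

```bash
python3 -c "
from h import *
tilt()"
```

```text
tcp [0.5298 0.0791 0.0224] F [-0.3 -0.   0.2]
0.565 1353 [28.  29.2 30.2]
0.575 3500 [22.7 23.7 25.3]
0.585 5223 [22.6 23.7 24.7]
0.595 3017 [22.6 23.7 25. ]
0.605 2460 [22.6 23.7 25.8]
0.615 5561 [22.6 23.7 24.8]
0.625 2389 [23.1 28.9 30.2]
0.635 4706 [22.6 23.7 27.6]
0.645 1195 [22.4 23.5 24.6]
```

Push 80 mm in total (TCP to ≈0.609), slow enough not to fling the board.

Emit:
send_rows --commands '[{"fingers": 30,"linear": [8,0,0],"yaw": 0},{"fingers": 30,"linear": [16,0,0],"yaw": 0},{"fingers": 30,"linear": [22,0,0],"yaw": 0},{"fingers": 30,"linear": [26,0,0],"yaw": 0},{"fingers": 30,"linear": [30,0,0],"yaw": 0},{"fingers": 30,"linear": [34,0,0],"yaw": 0},{"fingers": 30,"linear": [38,0,0],"yaw": 0},{"fingers": 30,"linear": [42,0,0],"yaw": 0}]'

```text
time_s: 13.3
ee_pos: [0.572, 0.0804, 0.0226]
tcp_rot: [[0.999, 0.032, -0.0], [0.032, -0.999, 0.0], [-0.0, -0.0, -1.0]]
force: [-1.5, -0.7, 0.6]
grip_width: 0.0301
gripper_force: 0.5
```

Emit:
send_rows --commands '[{"fingers": 30,"linear": [5,0,0],"yaw": 0},{"fingers": 30,"linear": [10,0,0],"yaw": 0},{"fingers": 30,"linear": [15,0,0],"yaw": 0},{"fingers": 30,"linear": [20,0,0],"yaw": 0},{"fingers": 30,"linear": [25,0,0],"yaw": 0},{"fingers": 30,"linear": [30,0,0],"yaw": 0},{"fingers": 30,"linear": [34,0,0],"yaw": 0},{"fingers": 30,"linear": [37,0,0],"yaw": 0}]'

```text
time_s: 14.1
ee_pos: [0.6093, 0.0816, 0.0227]
tcp_rot: [[0.999, 0.032, 0.0], [0.032, -0.999, 0.0], [0.0, -0.0, -1.0]]
force: [-0.5, -0.8, 0.4]
grip_width: 0.0298
gripper_force: 0.6
```

Emit:
send_rows --commands '[{"fingers": 30,"linear": [-10,0,0],"yaw": 0},{"fingers": 30,"linear": [-25,0,0],"yaw": 0},{"fingers": 30,"linear": [-40,0,-30],"yaw": 0},{"fingers": 30,"linear": [-60,0,-70],"yaw": 0},{"fingers": 30,"linear": [-80,0,-110],"yaw": 0},{"fingers": 30,"linear": [-100,0,-150],"yaw": 0},{"fingers": 30,"linear": [-110,0,-180],"yaw": 0},{"fingers": 30,"linear": [-110,0,-180],"yaw": 0}]'

```text
time_s: 14.9
ee_pos: [0.4994, 0.0782, 0.2068]
tcp_rot: [[0.999, 0.032, 0.007], [0.032, -0.999, 0.0], [0.007, -0.0, -1.0]]
force: [-0.1, 0.6, 0.1]
grip_width: 0.0303
gripper_force: 0.0
```

```bash
python3 -c "
from h import *
tilt(); p,_=eyes.capture('top'); cv2.imwrite('pics/t5.png',p[120:320,140:460].repeat(2,0).repeat(2,1))"
```

```text
tcp [0.4994 0.0782 0.2068] F [-0.1  0.6  0.1]
0.595 679 [16.1 17.5 18.8]
0.605 670 [16.3 17.6 18.8]
0.625 1289 [26.7 28.7 30. ]
0.635 1352 [22.5 24.1 29.3]
0.645 1432 [22.3 23.6 24.9]
0.655 789 [22.3 23.6 25.1]
0.665 47 [22.3 23.4 24.5]
```

View pics/t5.png

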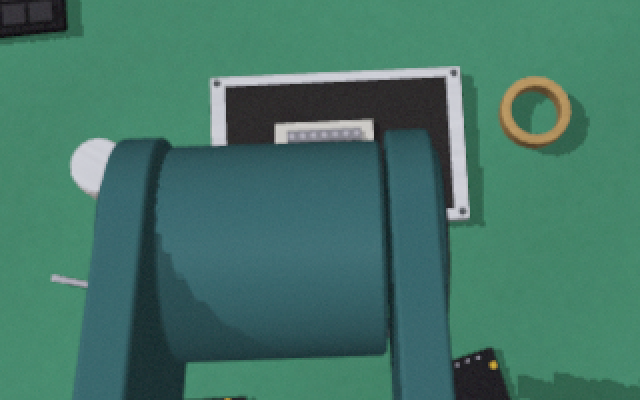

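The board lies flat on the stand, component side up. Its near edge is at x≈0.619, about 25 mm inside the front edge, and the can, tape and driver look undisturbed. The arm is clear, so I'm handing in.

```bash
python3 -c "
from cell import order
print(order.sign_off())"
```

```text
the job is handed in; nothing more can be done
None
```

The board was tipped up at the stand's front edge, flipped over and pushed on: it lies flat, component side up, about 25 mm inside the front edge, and the job was handed in at about 15 s with the arm clear and the can, tape and screwdriver not touched.

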